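# Offer a loose lid up to its box in the saleroom

## Task

Push the loose wooden lid into the corner of the measuring board so that it lies flat with one long and one short edge snug against the board's two metal stops. Then pick it up, carry it over the tray of glassware without shoving or tipping any of the pieces, and bring it to the open wooden box to see whether it belongs. Finish still holding the lid level and still about 10 mm above the box's rim, centred and squared up as if about to close it, never letting it touch the box.

Things in the scene. Friction and masses are not known exactly. Their poses are not given: they have to be found in the camera images.
- lid_mid (a point): Loose dark wooden lid, about 0.25 kg: a flat slab 110 mm (its x) by 160 mm (its y) and 12 mm thick, with an upright bar handle on the middle of its top, 16 mm thick (x), 70 mm long (y), 30 mm tall. This point lies on its centre axis, 21 mm above the underside (9 mm above the slab's top, 21 mm below the handle's top); z up.
- lid: The same lid; the origin is the centre of its underside, axes as above. It starts lying on the measuring board, turned up to 23 degrees from square, clear of the stops.
- board: Fixed plywood measuring board, 240 mm (its x) by 280 mm (its y), 12 mm thick, on the table; origin at the centre of its underside. Metal stops, 15 mm wide and standing 10 mm above its face, run the length of its +x edge (the long stop, along y) and its +y edge (the short stop, along x).
- corner (a point): Inner corner where the board's two stops meet, on the board's upper face; axes as the board: x points at the long stop, y at the short one. The lid belongs with a 160 mm edge on the long stop and a 110 mm edge on the short one: its centre is then 55 mm to -x and 80 mm to -y of this point.
- box_rim (a point): Centre of the open top of the fixed, dark wooden box, level with its rim. The box is 110 mm (its x) by 160 mm (its y) outside, 80 mm tall, walls 8 mm, the same outline as the lid. z up. Either way round suits the lid. The box and the measuring board stand on opposite sides of the tray, either one on the left.
- box: The same box; the origin is the centre of its underside, axes as above.
- tray: Blue tray fixed between the board and the box, 340 mm (its x) by 100 mm (its y), 6 mm thick; origin at the centre of its underside. Four loose pieces stand in a row along its x. They reach at most 121 mm above the table.
- goblet_a: Clear stemmed glass, 115 mm tall, 62 mm across, standing on the tray; origin under its foot.
- goblet_b: A second one, the same.
- vase: White china vase, 110 mm tall, 66 mm across, standing on the tray; origin under its foot.
- jar: Amber glass jar with a metal cap, 100 mm tall, 60 mm across, standing on the tray; origin under its foot.
Mind the look-alikes: they are no part of the job. What is shaped like the lid but red, turquoise or yellow is not meant.

How it is judged:
By the outcome, as a careful person would: the job done as asked, in the order asked, and still so for the second after the job is handed in, while the arm keeps its last pose, push and grip.
It also fails if it takes over 58 s, if anything falls off the work surface, if the arm or the gripper's body presses on something with over 40 N, if the wrist force passes 120 N, or if a joint passes its speed limit or range.

## Robot

A 7-joint arm with a two-finger parallel gripper is mounted at the origin on the work surface. World frame = base frame: x ahead of the robot, y to its left, z up, the work surface at z = 0. Lengths are in m, angles in rad, forces in N, time in s.
With the tool pointing down it reaches from about 0.4 to 0.9 m from the base axis. Payload 5.6 kg.
Tool frame: the origin (TCP) lies on the centre line of the jaws, within the pads' length; the fingertips stand 25 mm ahead of it and the grasp point (between the pads) lies 6 mm ahead of it (env.tip_reach is the distance from the TCP to the fingertips, in m); z points along the fingers, y is the line along which they close (so a half turn about z gives the same grasp; the last joint's range is limited). The gripper opens to 92 mm and grips with 3 to 60 N. Pads are 20 mm wide; open, the fingers measure 128 mm over their backs; the gripper's body (75 mm by 189 mm) begins 69 mm behind the grasp point.
Start: joints at [-1.37, 0.468, -0.012, 1.603, 0.006, 1.071, -0.056], TCP at [0.157, 0.631, 0.24] pointing down, gripper open.
Joint ranges: [-2.53, 2.53], [-0.31, 2.02], [-1.57, 1.55], [0.28, 2.44], [-1.29, 4.43], [0.15, 1.84], [-2.92, 2.92]. Speed limits (rad/s): [2.57, 2.57, 3.14, 3.14, 3.14, 3.14, 3.14].

## Interface

Orientations are given as a unit quaternion [w, x, y, z].
In Python, from bench import env gives the robot as it stands.
- The arm moves only by the tool drive_tool, never from a script. Its argument "steps" is a list of rows, each a list of 7 numbers: the closure in counts, from 0 (fully open) to 255 (shut), then the shift along the tool's x, y, z in mm, then the turn, a rotation vector about the tool's x, y, z in units of 6 degrees (1.0 is 6 degrees). In form: [[gripper, dx, dy, dz, ax, ay, az], ...]. A call has 1 to 8 rows; each row shifts and turns the commanded pose from where the row before left it, along the tool's axes as they then stand; what a row does not reach is not made up. A row lasts 1/8 s, in which the tool goes at most 62.5 mm and 10.7 degrees, less where a joint would pass 70% of its speed; a pose out of reach is approached as far as the arm can. A call is refused whole if a number of a shift passes 62.5 or a number of a turn 1, either way. A call with a gripper value outside its range is refused whole. The fingers move at their own pace and stop on an object; "grip_force" is the grip in N (left out, the last holds). Time passes only in rows, so rows that do not move let the fingers close. It gives the time, the measured TCP pose, the force, the opening and the grip force at its end, in the units of the state.
- env.state(): the state, without advancing time (a new reading comes with each control period).
- env.camera(name): name is "side" or "top" or "wrist"; returns the picture (400x640x3 uint8, red, green, blue); there is no depth.
- env.camera_params(name): a dict with "mtx" (3x3 intrinsics, pixels), "pose" (4x4, takes a point from camera to world coordinates); the wrist camera has in their place "T_tool_cam" (4x4, takes a point from camera to tool coordinates, whose origin is the TCP and whose axes are the flange's). Camera axes: x right, y down, z forward; pixel columns grow to the right and rows downward; lengths in m; the calibration is good to about 2 mm. A picture is of the moment at which its call begins: read the wrist's pose just before it. camera_params takes no time and is no camera call.
- env.sign_off(): hands the job in; it is judged then, once.
The state is a dict: "clock": time; "joint_pos": joint angles; "qvel": joint speeds; "joint_torque": joint torques, N m; "tcp_pos": TCP position; "eef_rot": TCP orientation; "contact_force": force on the tool from outside, world axes, zero at the start; "torque": the same for the moment, N m; "width": opening from 0.0 (shut) to 1.0 (fully open); "grasp_force": force on a finger pad.
Only numpy, scipy, OpenCV 4.12 (cv2) and the standard library are available. Lean on these libraries where they do the work, as an engineer would, in place of code of your own. Each camera call takes 0.05 s, during which the arm holds its last target. There are 200 camera calls.

## Working session

There is one attempt and no reset: what is moved stays moved. The work goes in short steps, Python scripts to look and compute and a tool call to move; the robot and the scene stay as the last step left them, time stands still between calls to the robot, and variables do not carry over. Pictures are saved under pics/ and viewed, at most 11 in all, crops included, and the job is handed in when it is done.

Besides the shell and the picture viewer there is one more tool, called after ">>>" as name(argument=value, ...) on one line, values as JSON. drive_tool: Moves the arm, as the interface text tells. Its arguments: {"type":"object","properties":{"steps":{"type":"array","items":{"type":"array","items":{"type":"number"}}},"grip_force":{"type":"number"}},"required":["steps"]}

```bash
mkdir -p pics; ls
python3 - <<'E'
from bench import env
import cv2,json
s=env.state();print(s)
for n in("top","side"):
    im=env.camera(n);cv2.imwrite(f"pics/{n}0.png",im[:,:,::-1])
    p=env.camera_params(n);print(n,p)
print(env.camera_params("wrist"),env.tip_reach)
E
```

```text
pics
{'clock': 0.0, 'joint_pos': array([-1.36999839,  0.46840178, -0.01159842,  1.60360702,  0.00599789,
        1.07137283, -0.05634224]), 'qvel': array([-0.00108998, -0.00024423,  0.00095901,  0.00025776, -0.00059033,
        0.0002332 ,  0.000354  ]), 'joint_torque': array([ 1.28684183e-03, -5.20570743e+01, -1.16674355e-02, -2.43740559e+01,
       -5.66492183e-02,  1.72272191e-02,  1.37782772e-04]), 'tcp_pos': array([0.15684301, 0.63025   , 0.23863121]), 'eef_rot': array([-4.54861574e-05,  1.21652463e-01,  9.92572370e-01, -8.76086616e-04]), 'contact_force': array([0.0313535 , 0.51030456, 0.29187017]), 'torque': array([-0.00989819, -0.01540396,  0.03997659]), 'grasp_force': 0.0, 'width': 0.999031633050658}
top {'mtx': array([[472.4330462 ,   0.        , 316.82202173],
       [  0.        , 472.4330462 , 205.14603357],
       [  0.        ,   0.        ,   1.        ]]), 'pose': array([[-1.24294920e-02, -9.93186258e-01,  1.15873054e-01,
         2.53638855e-01],
       [-9.99922743e-01,  1.23309636e-02, -1.56712959e-03,
        -8.09573076e-02],
       [ 1.27625165e-04, -1.15883581e
[... 381 characters left out ...]
0.06570008, -0.53791962,  0.84043202, -1.19670838],
       [-0.00614637, -0.84201764, -0.53941498,  0.78516614],
       [ 0.        ,  0.        ,  0.        ,  1.        ]])}
{'mtx': array([[283.2152963 ,   0.        , 316.92634049],
       [  0.        , 283.2152963 , 196.53949556],
       [  0.        ,   0.        ,   1.        ]]), 'T_tool_cam': array([[ 6.55728171e-04, -9.57328401e-01, -2.89001562e-01,
         8.28716900e-02],
       [ 9.99999694e-01,  7.51125416e-04, -2.19188166e-04,
         2.72762405e-04],
       [ 4.26911475e-04, -2.89001330e-01,  9.57328600e-01,
        -1.45711352e-01],
       [ 0.00000000e+00,  0.00000000e+00,  0.00000000e+00,
         1.00000000e+00]])} 0.025
```

View pics/top0.png

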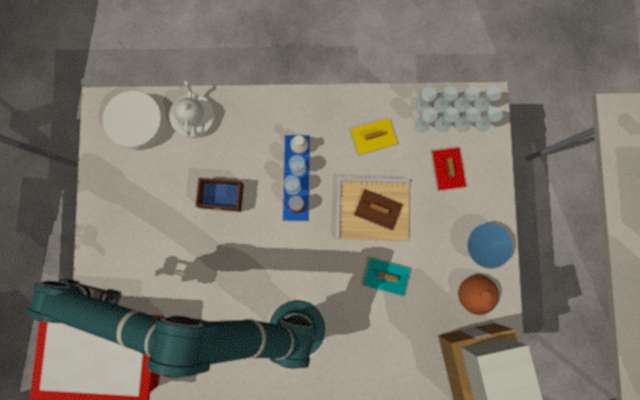

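View pics/side0.png

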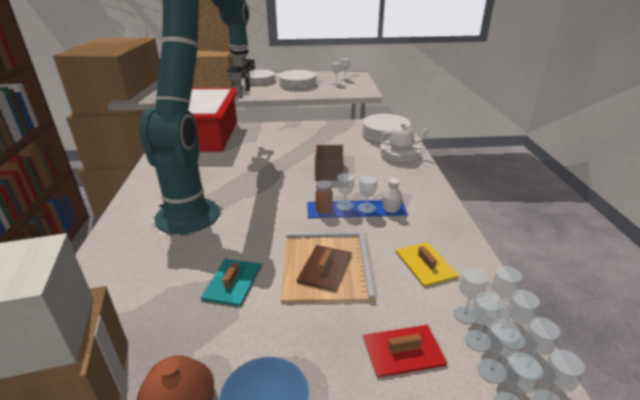

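The top view shows the board at (373,208) with stops on its top and left edges. The box is at (220,194) and the tray at (297,178). Candidates for the lid are brown (379,209), yellow (375,136), red (449,169) and turquoise (387,276). The brown one on the board fits the description, so I choose that.

```bash
cat > h.py <<'E'
from bench import env
import numpy as np, cv2
from scipy.spatial.transform import Rotation as R
def pose(s=None):
    s=s or env.state(); q=s['eef_rot']
    T=np.eye(4);T[:3,:3]=R.from_quat([q[1],q[2],q[3],q[0]]).as_matrix();T[:3,3]=s['tcp_pos'];return T
def look(n,f=None):
    T=pose(); im=env.camera(n)[:,:,::-1].copy(); p=env.camera_params(n)
    C=p['pose'] if 'pose' in p else T@p['T_tool_cam']
    if f: cv2.imwrite(f"pics/{f}.png",im)
    return im,p['mtx'],C
def onplane(px,z,K,C):
    px=np.atleast_2d(np.asarray(px,float)); d=np.c_[px,np.ones(len(px))]@np.linalg.inv(K).T@C[:3,:3].T
    return C[:3,3]+d*((z-C[2,3])/d[:,2])[:,None]
def proj(P,K,C):
    P=np.atleast_2d(P); c=(P-C[:3,3])@C[:3,:3]; u=c@K.T; return u[:,:2]/u[:,2:]
def rect(pts):  # world xy pts -> centre, (long,short), yaw of short axis (x-axis of lid) in deg, near 0
    (c,wh,a)=cv2.minAreaRect((pts[:,:2]*1000).astype(np.float32)); 
    if wh[0]>wh[1]: wh=wh[::-1]; a+=90
    a=(a+90)%180-90
    return np.round(c,1),np.round(wh,1),round(a,2)
def goal(xyz,yaw,T=None):
    """moves (mm, 6deg units) in tool axes from present pose to TCP xyz, tool down, tool y axis (closing line) at yaw deg in world (mod 180)"""
    T=pose() if T is None else T
    best=None
    for y in (yaw,yaw+180):
        yy=np.radians(y); ya=np.array([np.cos(yy),np.sin(yy),0]); z=np.array([0,0,-1.]); G=np.c_[np.cross(ya,z),ya,z]
        rv=R.from_matrix(T[:3,:3].T@G).as_rotvec(degrees=True)/6
        if best is None or np.linalg.norm(rv)<np.linalg.norm(best): best=rv
    d=T[:3,:3].T@(np.asarray(xyz)-T[:3,3])*1000
    return np.round(d,1),np.round(best,2)
E
python3 - <<'E'
from h import *
im,K,C=look("top"); hsv=cv2.cvtColor(im,cv2.COLOR_BGR2HSV)
cv2.imwrite("pics/crop.png",cv2.resize(im[120:250,180:430],None,fx=3,fy=3,interpolation=cv2.INTER_CUBIC))
def big(m,roi):
    x0,y0,x1,y1=roi;M=np.zeros_like(m);M[y0:y1,x0:x1]=m[y0:y1,x0:x1]
    c=max(cv2.findContours(M,0,2)[0],key=cv2.contourArea);return c[:,0,:]
tray=big(cv2.inRange(hsv,(105,150,60),(125,255,255)),(275,125,320,230))
dark=cv2.inRange(im,(0,0,0),(75,75,110))
lid=big(dark,(345,180,412,238)); box=big(cv2.inRange(im,(0,0,0),(90,75,95)),(190,170,250,215))
wood=big(cv2.inRange(im,(60,100,150),(175,215,255))&cv2.inRange(hsv,(8,60,100),(25,255,255)),(335,172,412,245))
for n,p,z in(("tray",tray,.006),("lid",lid,.024),("box",box,.08),("wood",wood,.012)): print(n,rect(onplane(p,z,K,C)))
E
```

```text
tray (array([549.6,  -4. ]), array([ 91.3, 276.3]), 88.21)
lid (array([ 444.9, -317.6]), array([106. , 155.6]), -22.68)
box (array([503.5, 275.2]), array([113.7, 168.2]), -5.92)
wood (array([ 440.9, -304.6]), array([227.3, 265.8]), -2.75)
```

View pics/crop.png

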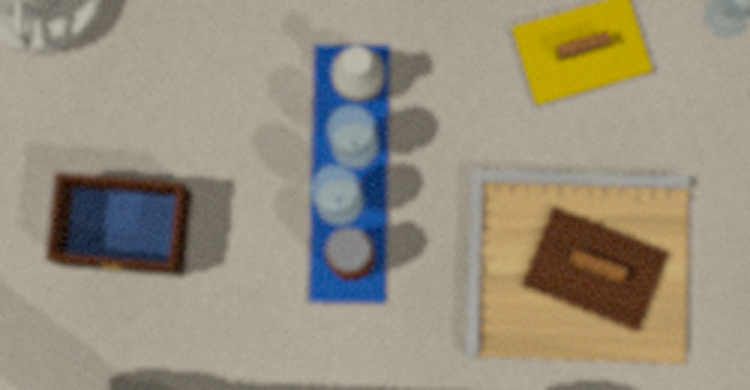

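The crop confirms it: the brown lid with its bar handle lies on the board at (596,268), the grey stops are on the top and left edges, and the box is at (120,222). I'll go over the box first for a close look.

Run:
```python
from h import *
print(goal([.57,.275,.28],-4))
```

```text
(array([-486.7, -245.2,  -40.7]), array([-1.000e-02,  1.000e-02,  1.334e+01]))
```

```bash
cat >> h.py <<'E'
def split(xyz,yaw,n):
    """per-row shifts/turns for n even rows, straight line in world"""
    T=pose(); d,rv=goal(xyz,yaw,T); R0=T[:3,:3]; dw=R0@d/n
    for i in range(n):
        Ri=R0@R.from_rotvec(rv*6*i/n,degrees=True).as_matrix()
        print(np.round(Ri.T@dw,1).tolist(),np.round(rv/n,2).tolist())
E
python3 - <<'E'
from h import *
split([.503,.215,.28],-4,14)
E
```

```text
[-31.2, -22.8, -2.9] [-0.0, 0.0, 0.95]
[-33.3, -19.6, -2.9] [-0.0, 0.0, 0.95]
[-35.1, -16.2, -2.9] [-0.0, 0.0, 0.95]
[-36.5, -12.6, -2.9] [-0.0, 0.0, 0.95]
[-37.6, -8.9, -2.9] [-0.0, 0.0, 0.95]
[-38.3, -5.1, -2.9] [-0.0, 0.0, 0.95]
[-38.6, -1.3, -2.9] [-0.0, 0.0, 0.95]
[-38.5, 2.6, -2.9] [-0.0, 0.0, 0.95]
[-38.1, 6.4, -2.9] [-0.0, 0.0, 0.95]
[-37.3, 10.1, -2.9] [-0.0, 0.0, 0.95]
[-36.1, 13.8, -2.9] [-0.0, 0.0, 0.95]
[-34.5, 17.3, -2.9] [-0.0, 0.0, 0.95]
[-32.6, 20.7, -2.9] [-0.0, 0.0, 0.95]
[-30.4, 23.8, -2.9] [-0.0, 0.0, 0.95]
```

>>> drive_tool(steps=[[0,-31,-23,-3,0,0,0.95],[0,-33,-20,-3,0,0,0.95],[0,-35,-16,-3,0,0,0.95],[0,-36,-13,-3,0,0,0.95],[0,-38,-9,-3,0,0,0.95],[0,-38,-5,-3,0,0,0.95],[0,-39,-1,-3,0,0,0.95],[0,-38,3,-3,0,0,0.95]])

```text
clock: 1.15
tcp_pos: [0.3559, 0.392, 0.2638]
eef_rot: [0.0, 0.499, 0.866, 0.0]
contact_force: [0.4, -0.2, 0.2]
width: 1.002
grasp_force: 0.0
```

>>> drive_tool(steps=[[0,-38,6,-3,0,0,0.95],[0,-37,10,-3,0,0,0.95],[0,-36,14,-3,0,0,0.95],[0,-34,17,-3,0,0,0.95],[0,-33,21,-3,0,0,0.95],[0,-30,24,-3,0,0,0.95],[0,0,0,0,0,0,0],[0,0,0,0,0,0,0]])

```text
clock: 2.15
tcp_pos: [0.5026, 0.217, 0.2814]
eef_rot: [-0.0, 0.73, 0.683, -0.0]
contact_force: [-0.8, 0.2, 0.1]
width: 0.999
grasp_force: 0.0
```

Run:
```python
from h import *
im,K,C=look("wrist","w1"); print(np.round(pose(),3),np.round(env.state()['joint_pos'],2))
print(proj([.503,.275,.08],K,C))
```

```text
[[ 0.065  0.998 -0.001  0.502]
 [ 0.998 -0.065  0.     0.218]
 [ 0.    -0.001 -1.     0.281]
 [ 0.     0.     0.     1.   ]] [-0.85  0.26  0.46  1.84 -0.13  1.08 -0.41]
[[314.94952931 132.26753662]]
```

View pics/w1.png

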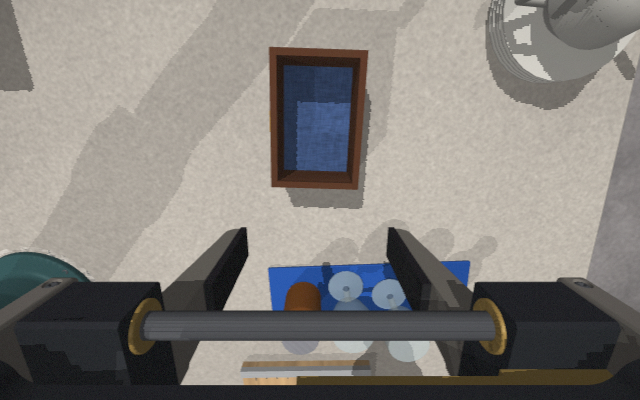

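The wrist view shows the box rim clearly, with corners at about (270,48), (368,51), (357,189) and (273,187). The tray with its glassware is below, at rows 262–350.

Run:
```python
from h import *
import cv2
im=cv2.imread("pics/w1.png"); p=env.camera_params("wrist");K=p['mtx'];C=pose()@p['T_tool_cam']
hsv=cv2.cvtColor(im,cv2.COLOR_BGR2HSV)
m=cv2.inRange(hsv,(0,90,60),(15,255,255)); m[:, :240]=0;m[:,400:]=0;m[215:]=0;m[:30]=0
c=max(cv2.findContours(m,0,2)[0],key=cv2.contourArea)
h=cv2.convexHull(c); q=cv2.approxPolyDP(h,6,True)[:,0]
P=onplane(q,.08,K,C);print(q.tolist(),np.round(P*1000,1).tolist(),rect(onplane(h[:,0],.08,K,C)))
print([round(float(np.linalg.norm(P[i]-P[i-1]))*1000) for i in range(len(P))])
split([.44,-.37,.25],-22.7,14)
```

```text
[[270, 47], [367, 51], [356, 189], [272, 186]] [[459.1, 370.6, 80.0], [565.9, 359.7, 80.0], [550.0, 202.0, 80.0], [443.9, 212.7, 80.0]] (array([504.6, 286.4]), array([109.5, 159.8]), -5.54)
[159, 107, 159, 107]
[-42.2, -1.7, 2.2] [-0.0, -0.0, 0.23]
[-42.2, -0.7, 2.2] [-0.0, -0.0, 0.23]
[-42.2, 0.3, 2.2] [-0.0, -0.0, 0.23]
[-42.2, 1.3, 2.2] [-0.0, -0.0, 0.23]
[-42.1, 2.3, 2.2] [-0.0, -0.0, 0.23]
[-42.1, 3.3, 2.2] [-0.0, -0.0, 0.23]
[-42.0, 4.3, 2.2] [-0.0, -0.0, 0.23]
[-41.9, 5.3, 2.2] [-0.0, -0.0, 0.23]
[-41.7, 6.3, 2.2] [-0.0, -0.0, 0.23]
[-41.6, 7.2, 2.2] [-0.0, -0.0, 0.23]
[-41.4, 8.2, 2.2] [-0.0, -0.0, 0.23]
[-41.2, 9.2, 2.2] [-0.0, -0.0, 0.23]
[-41.0, 10.2, 2.2] [-0.0, -0.0, 0.23]
[-40.7, 11.1, 2.2] [-0.0, -0.0, 0.23]
```

Run:
```python
from h import *
split([.40,-.43,.27],-22.7,13)
```

```text
[-50.2, -4.6, 0.9] [-0.0, -0.0, 0.24]
[-50.3, -3.3, 0.9] [-0.0, -0.0, 0.24]
[-50.4, -2.1, 0.9] [-0.0, -0.0, 0.24]
[-50.4, -0.8, 0.9] [-0.0, -0.0, 0.24]
[-50.4, 0.5, 0.9] [-0.0, -0.0, 0.24]
[-50.4, 1.8, 0.9] [-0.0, -0.0, 0.24]
[-50.3, 3.1, 0.9] [-0.0, -0.0, 0.24]
[-50.2, 4.4, 0.9] [-0.0, -0.0, 0.24]
[-50.1, 5.7, 0.9] [-0.0, -0.0, 0.24]
[-50.0, 6.9, 0.9] [-0.0, -0.0, 0.24]
[-49.8, 8.2, 0.9] [-0.0, -0.0, 0.24]
[-49.5, 9.5, 0.9] [-0.0, -0.0, 0.24]
[-49.3, 10.7, 0.9] [-0.0, -0.0, 0.24]
```

>>> drive_tool(steps=[[0,-50,-5,1,0,0,0.24],[0,-50,-3,1,0,0,0.24],[0,-50,-2,1,0,0,0.24],[0,-50,-1,1,0,0,0.24],[0,-50,0,1,0,0,0.24],[0,-50,2,1,0,0,0.24],[0,-50,3,1,0,0,0.24],[0,-50,4,1,0,0,0.24]])

```text
clock: 3.2
tcp_pos: [0.4395, -0.1788, 0.2737]
eef_rot: [-0.0, 0.794, 0.608, 0.001]
contact_force: [0.5, 0.6, -0.6]
width: 0.997
grasp_force: 0.0
```

>>> drive_tool(steps=[[0,-50,6,1,0,0,0.24],[0,-50,7,1,0,0,0.24],[0,-50,8,1,0,0,0.24],[0,-50,9,1,0,0,0.24],[0,-50,11,1,0,0,0.24],[0,0,0,0,0,0,0],[0,0,0,0,0,0,0]])

```text
clock: 4.08
tcp_pos: [0.4013, -0.4276, 0.268]
eef_rot: [-0.001, 0.831, 0.556, 0.0]
contact_force: [1.2, 0.9, -0.9]
width: 0.996
grasp_force: 0.0
```

Run:
```python
from h import *
im,K,C=look("wrist","w2"); print(np.round(pose(),3),np.round(env.state()['joint_pos'],2))
```

```text
[[ 0.38   0.925  0.     0.402]
 [ 0.925 -0.38   0.002 -0.427]
 [ 0.002 -0.001 -1.     0.268]
 [ 0.     0.     0.     1.   ]] [ 0.11  0.42  0.86  1.78 -0.35  1.11  0.69]
```

View pics/w2.png

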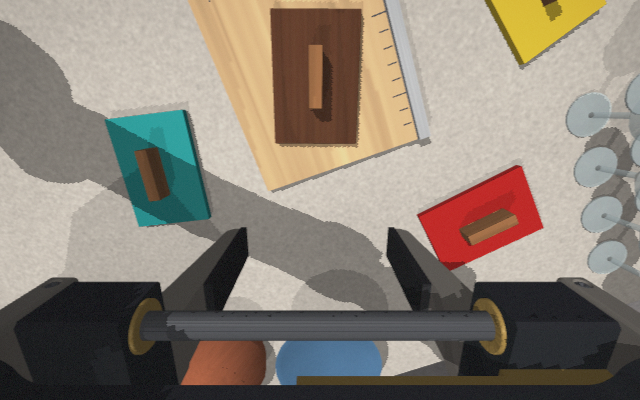

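The brown lid has corners at about (271,9), (362,10), (357,146) and (276,143), and its handle is at (315,77). The long stop's inner edge runs roughly from (375,0) to (417,140).

Run:
```python
from h import *
im=cv2.imread("pics/w2.png"); p=env.camera_params("wrist");K=p['mtx'];C=pose()@p['T_tool_cam']
m=cv2.inRange(im,(0,0,0),(75,85,125)); m[:,:262]=0;m[:,372:]=0;m[155:]=0
c=max(cv2.findContours(m,0,2)[0],key=cv2.contourArea);h=cv2.convexHull(c)
q=cv2.approxPolyDP(h,6,True)[:,0];print(q.tolist(),rect(onplane(h[:,0],.024,K,C)))
hd=cv2.inRange(im,(60,90,150),(130,170,255)); hd[:,:295]=0;hd[:,335:]=0;hd[125:]=0;hd[:30]=0
c=max(cv2.findContours(hd,0,2)[0],key=cv2.contourArea);print(cv2.boundingRect(c),rect(onplane(c[:,0],.054,K,C)))
# long stop top inner edge & board -y edge
print(np.round(onplane([[386,0],[418,143]],.022,K,C)*1000,1), np.round(onplane([[272,190],[412,143]],.012,K,C)*1000,1))
for x,y in((.4449,-.3176),): print(goal([x,y,.15],-22.7))
```

```text
[[360, 9], [355, 142], [276, 142], [271, 9]] (array([ 445. , -315.4]), array([110.1, 159.1]), -22.5)
(310, 45, 12, 63) (array([ 444.9, -314.5]), array([13. , 67.7]), -22.7)
[[ 556.3 -264.5   22. ]
 [ 543.7 -441.8   22. ]] [[ 328.2 -428.6   12. ]
 [ 538.7 -441.    12. ]]
(array([117.6,  -1.6, 118.4]), array([-0.  , -0.02,  0.06]))
```

>>> drive_tool(steps=[[0,30,-1,25,0,0,0.02],[0,30,-1,25,0,0,0.02],[0,30,0,25,0,0,0.02],[0,30,-1,25,0,0,0],[0,0,0,40,0,0,0],[0,0,0,35,0,0,0],[0,0,0,25,0,0,0],[0,0,0,0,0,0,0]])

```text
clock: 5.12
tcp_pos: [0.4439, -0.3145, 0.0674]
eef_rot: [-0.002, 0.832, 0.554, -0.0]
contact_force: [1.1, 0.1, 0.7]
width: 1.0
grasp_force: 0.0
```

Run:
```python
from h import *
im,K,C=look("wrist","w3"); print(np.round(pose(),3),np.round(env.state()['joint_pos'],2),goal([.445,-.315,.053],-22.6))
```

```text
[[ 0.386  0.922 -0.001  0.445]
 [ 0.922 -0.386  0.001 -0.316]
 [ 0.001 -0.001 -1.     0.069]
 [ 0.     0.     0.     1.   ]] [ 0.05  0.62  0.66  2.01 -0.58  0.71  0.67] (array([ 0.7,  0.2, 15.6]), array([-0.01, -0.01, -0.02]))
```

View pics/w3.png

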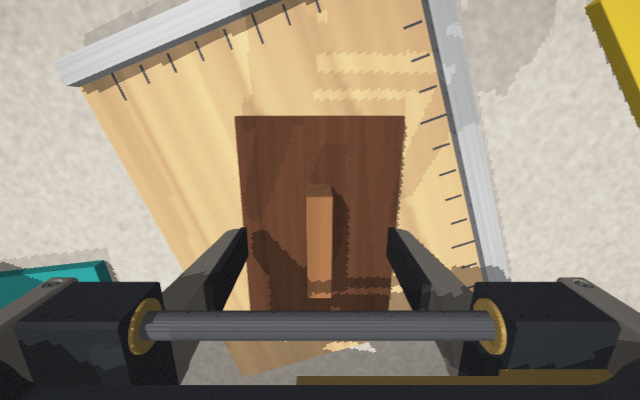

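Closer up, the handle is centred between the open jaws at (318,245). The short stop crosses the upper left, from (60,75) to (270,0), and the long stop runs down the right, from (430,0) to (500,270). Next I'll measure the board's yaw and corner from those edges, in a mask of the wood.

Run:
```python
from h import *
im=cv2.imread("pics/w3.png"); p=env.camera_params("wrist");K=p['mtx'];C=pose()@p['T_tool_cam']
hsv=cv2.cvtColor(im,cv2.COLOR_BGR2HSV)
m=(hsv[:,:,1]>70)&(hsv[:,:,0]<25)&(im[:,:,2]>120)
# long stop: per row, last wood px right side (x in 405..500); short: per column first wood px
L=[(max(np.flatnonzero(m[r,405:500]))+405.5,r) for r in range(20,225,3) if m[r,405:500].any()]
S=[(c,min(np.flatnonzero(m[:,c]))-.5) for c in range(95,240,3)]
def fit(pts):
    P=onplane(pts,.012,K,C)*1000
    for _ in range(3):
        vx,vy,x,y=cv2.fitLine(P[:,:2].astype(np.float32),cv2.DIST_HUBER,0,.01,.01).ravel()
        d=abs((P[:,0]-x)*vy-(P[:,1]-y)*vx); P=P[d<max(1.2,np.median(d)*2)]
    return np.array([x,y]),np.array([vx,vy]),len(P),d.max()
a=fit(L);b=fit(S)
print(a,np.degrees(np.arctan2(-a[1][0],a[1][1])),b,np.degrees(np.arctan2(b[1][1],b[1][0])))
t=np.linalg.solve(np.c_[a[1],-b[1]],b[0]-a[0]);print("corner",a[0]+t[0]*a[1])
```

```text
(array([ 555.9912 , -283.54312], dtype=float32), array([0.0473154, 0.99888  ], dtype=float32), 69, np.float64(0.8481056266857603)) -2.711985 (array([ 401.1693 , -166.85901], dtype=float32), array([ 0.99882877, -0.04838455], dtype=float32), 48, np.float64(0.26833933987964587)) -2.773313
corner [ 561.15125 -174.60873]
```

>>> drive_tool(steps=[[0,0,0,8,0,0,0],[0,0,0,8,0,0,0],[255,0,0,0,0,0,0],[255,0,0,0,0,0,0],[255,0,0,0,0,0,0],[255,0,0,0,0,0,0],[255,0,0,0,0,0,0],[255,0,0,0,0,0,0]], grip_force=10)

```text
clock: 6.18
tcp_pos: [0.4441, -0.3172, 0.0526]
eef_rot: [0.0, 0.833, 0.553, 0.0]
contact_force: [0.8, -0.2, -0.2]
width: 0.371
grasp_force: 0.0
```

>>> drive_tool(steps=[[255,0,0,0,0,0,0],[255,0,0,0,0,0,0],[255,0,0,0,0,0,0]])

```text
clock: 6.55
tcp_pos: [0.4441, -0.3172, 0.0526]
eef_rot: [0.0, 0.833, 0.553, 0.0]
contact_force: [0.5, 0.6, 0.2]
width: 0.174
grasp_force: 10.0
```

Run:
```python
from h import *
s=env.state();print(s['width'],s['grasp_force'],s['contact_force'],s['tcp_pos'])
split([.4945,-.2595,.053],-2.74,6)
```

```text
0.174005891275698 9.999451339244843 [0.51943779 0.56137669 0.15594593] [ 0.44412003 -0.31718822  0.05259089]
[12.1, 4.0, -0.1] [0.0, -0.0, -0.56]
[11.9, 4.7, -0.1] [0.0, -0.0, -0.56]
[11.6, 5.4, -0.1] [0.0, -0.0, -0.56]
[11.2, 6.1, -0.1] [0.0, -0.0, -0.56]
[10.9, 6.7, -0.1] [0.0, -0.0, -0.56]
[10.4, 7.3, -0.1] [0.0, -0.0, -0.56]
```

Gripped, at 16 mm wide. Now I'll turn it square and slide it to about 8 mm short of the corner.

>>> drive_tool(steps=[[255,12,4,0,0,0,-0.56],[255,12,5,0,0,0,-0.56],[255,12,5,0,0,0,-0.56],[255,11,6,0,0,0,-0.56],[255,11,7,0,0,0,-0.56],[255,10,7,0,0,0,-0.55],[255,0,0,0,0,0,0],[255,0,0,0,0,0,0]])

```text
clock: 7.55
tcp_pos: [0.4945, -0.2592, 0.0526]
eef_rot: [-0.0, 0.724, 0.69, 0.0]
contact_force: [0.2, 1.2, -0.8]
width: 0.172
grasp_force: 10.0
```

Run:
```python
from h import *
s=env.state();print(s['width'],s['grasp_force'],s['contact_force'],s['tcp_pos'],goal([.5025,-.2519,.053],-2.74))
im,K,C=look("wrist","w4")
```

```text
0.17204266924102948 9.998541623353958 [ 0.19637996  1.17951525 -0.7840847 ] [ 0.4944912  -0.25924094  0.0525831 ] (array([ 7.7,  7.6, -0.4]), array([ 0., -0., -0.]))
```

View pics/w4.png

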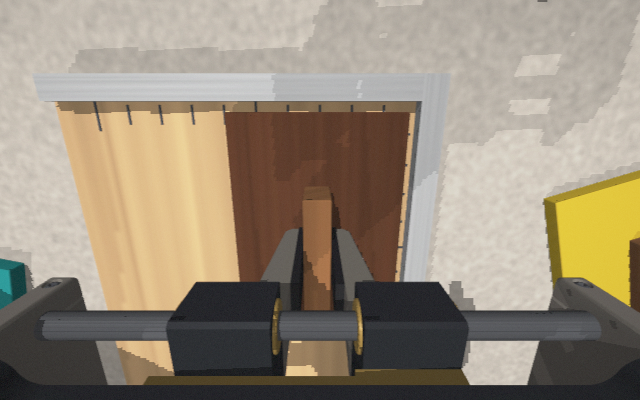

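The lid is square in the grip, with small gaps left: about rows 102–112 at the short stop and columns 409–417 at the long stop. Pushing gently in +y first, then +x.

>>> drive_tool(steps=[[255,3,3,0,0,0,0],[255,2,2,0,0,0,0],[255,1,1,0,0,0,0],[255,0,0,0,0,0,0]])

```text
clock: 8.1
tcp_pos: [0.5007, -0.2539, 0.0526]
eef_rot: [0.0, 0.724, 0.69, 0.0]
contact_force: [-1.2, -1.1, -0.1]
width: 0.174
grasp_force: 10.0
```

>>> drive_tool(steps=[[255,1,0,0,0,0,0],[255,0.5,0,0,0,0,0],[255,0,0,0,0,0,0]])

```text
clock: 8.48
tcp_pos: [0.5007, -0.2532, 0.0527]
eef_rot: [0.001, 0.724, 0.69, -0.0]
contact_force: [-0.2, -4.1, -2.0]
width: 0.174
grasp_force: 10.0
```

>>> drive_tool(steps=[[255,0,1,0,0,0,0],[255,0,0.5,0,0,0,0],[255,0,0,0,0,0,0]])

```text
clock: 8.85
tcp_pos: [0.5008, -0.2532, 0.0526]
eef_rot: [-0.001, 0.724, 0.69, -0.001]
contact_force: [-3.5, -3.9, 1.7]
width: 0.172
grasp_force: 10.0
```

>>> drive_tool(steps=[[255,0.5,1,0,0,0,0],[255,0,0,0,0,0,0]])

```text
clock: 9.1
tcp_pos: [0.5011, -0.2533, 0.0526]
eef_rot: [-0.001, 0.724, 0.689, -0.001]
contact_force: [-6.0, -4.9, 3.9]
width: 0.175
grasp_force: 10.0
```

>>> drive_tool(steps=[[255,0.5,0.5,0,0,0,0],[255,0,0,0,0,0,0]])

```text
clock: 9.35
tcp_pos: [0.5014, -0.2532, 0.0526]
eef_rot: [-0.001, 0.724, 0.689, -0.001]
contact_force: [-5.0, -6.3, 3.6]
width: 0.175
grasp_force: 10.0
```

Run:
```python
from h import *
s=env.state();print(s['width'],s['grasp_force'],s['contact_force'],s['torque'],s['tcp_pos'],goal([.5025,-.2519,.053],-2.74))
im,K,C=look("wrist","w5"); cv2.imwrite("pics/w5c.png",cv2.resize(im[60:290,30:460],(800,428),interpolation=cv2.INTER_CUBIC))
```

```text
0.1751892288004253 10.004734843969345 [-5.04136523 -6.28567726  3.56786334] [-1.32358533  1.35458825  0.05016865] [ 0.50137027 -0.25323429  0.0526224 ] (array([ 1.4,  1.1, -0.4]), array([-0.03,  0.01, -0.02]))
```

View pics/w5c.png

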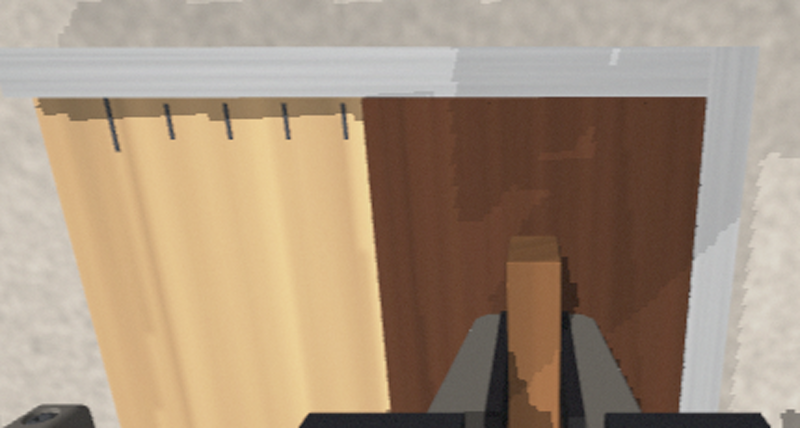

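The lid's top edge is snug against the short stop (crop row 97) and its right edge against the long stop (column 700), with no wood showing between. I'll let go briefly so it settles flat, then check.

>>> drive_tool(steps=[[150,0,0,0,0,0,0],[150,0,0,0,0,0,0],[150,0,0,0,0,0,0],[150,0,0,0,0,0,0]])

```text
clock: 9.9
tcp_pos: [0.5039, -0.2511, 0.0526]
eef_rot: [-0.0, 0.724, 0.69, 0.0]
contact_force: [1.0, 0.6, 0.6]
width: 0.414
grasp_force: 0.0
```

Run:
```python
from h import *
s=env.state();print(s['width'],s['grasp_force'],s['contact_force'],s['tcp_pos'])
im,K,C=look("wrist","w6")
m=cv2.inRange(im,(0,0,0),(75,85,125)); 
hsv=cv2.cvtColor(im,cv2.COLOR_BGR2HSV)
br=(hsv[:,:,0]<15)&(hsv[:,:,1]>70)&(im[:,:,2]<125)
T=[(c,np.flatnonzero(br[60:200,c])[0]+59.5) for c in range(240,400,4)]
Rr=[(np.flatnonzero(br[r,330:450])[-1]+330.5,r) for r in range(120,225,4)]
for pts in(T,Rr):
    P=onplane(pts,.024,K,C)*1000; vx,vy,x,y=cv2.fitLine(P[:,:2].astype(np.float32),cv2.DIST_HUBER,0,.01,.01).ravel()
    print(x,y,np.degrees(np.arctan2(vy,vx)))
gr=(hsv[:,:,1]<40)&(im[:,:,2]>110)
wood=(hsv[:,:,0]<25)&(hsv[:,:,1]>70)&(im[:,:,2]>125)
print("wood px near edges:",[int(wood[int(y)-5:int(y)+1,c].sum()) for c,y in T][:40:4],[int(wood[r,int(x):int(x)+6].sum()) for x,r in Rr][::3])
S=[(c,np.flatnonzero(wood[60:200,c])[0]+59.5) for c in range(70,215,4)]
P=onplane(S,.012,K,C)*1000; vx,vy,x,y=cv2.fitLine(P[:,:2].astype(np.float32),cv2.DIST_HUBER,0,.01,.01).ravel();print("stop",x,y,np.degrees(np.arctan2(vy,vx)))
```

```text
0.41395572753528126 0.0 [0.98842839 0.61980103 0.55312155] [ 0.50391025 -0.25110447  0.05256507]
509.97867 -171.9281 -2.681623
557.3248 -208.71829 87.317406
wood px near edges: [0, 0, 0, 0, 0, 0, 0, 0, 0, 0] [0, 0, 0, 0, 0, 0, 0, 0, 0]
stop 396.1005 -166.21289 -2.681888
```

Both lid edges lie at −2.7° like the stop, with no wood visible in the gaps, so it is flat and snug. I'll re-centre on the handle, regrip firmly and lift.

>>> drive_tool(steps=[[150,-2,-2.5,0,0,0,0],[255,0,0,0,0,0,0],[255,0,0,0,0,0,0],[255,0,0,0,0,0,0],[255,0,0,0,0,0,0],[255,0,0,0,0,0,0]], grip_force=35)

```text
clock: 10.7
tcp_pos: [0.5011, -0.2534, 0.0526]
eef_rot: [0.0, 0.724, 0.69, 0.0]
contact_force: [0.4, -0.3, -0.5]
width: 0.174
grasp_force: 35.0
```

>>> drive_tool(steps=[[255,0,0,-2,0,0,0],[255,0,0,-5,0,0,0],[255,0,0,-10,0,0,0],[255,0,0,-25,0,0,0],[255,0,0,-40,0,0,0],[255,0,0,-40,0,0,0],[255,0,0,-40,0,0,0],[255,0,0,0,0,0,0]])

```text
clock: 11.7
tcp_pos: [0.5026, -0.2542, 0.218]
eef_rot: [0.003, 0.724, 0.69, 0.002]
contact_force: [-0.2, 0.7, -2.6]
width: 0.175
grasp_force: 35.0
```

Run:
```python
from h import *
s=env.state();print(s['width'],s['grasp_force'],s['contact_force'],s['torque'],s['tcp_pos'],s['joint_pos'].round(2))
im,K,C=look("wrist","w7");T=pose()
hsv=cv2.cvtColor(im,cv2.COLOR_BGR2HSV)
br=(hsv[:,:,0]<15)&(hsv[:,:,1]>70)&(im[:,:,2]<125); br[:80]=0; br[225:]=0; br[:,:215]=0; br[:,440:]=0
c=max(cv2.findContours(br.astype(np.uint8),0,2)[0],key=cv2.contourArea); print(cv2.boundingRect(c))
up=s['tcp_pos'][2]-.0406+.012
q=cv2.convexHull(c)[:,0]; P=onplane(q,up,K,C); L=(np.linalg.inv(T)@np.c_[P,np.ones(len(P))].T).T*1000
print(np.c_[q,L.round(1)[:,:2]])
print(goal([.5047,.2863,.200],-5.7))
```

```text
0.17485209617188183 34.99939441680908 [-0.24516382  0.74291981 -2.60875375] [-0.07760562  0.06935813 -0.00810353] [ 0.50264172 -0.25419274  0.21800469] [-0.16  0.4   0.72  1.88 -0.32  0.97  0.66]
(224, 112, 186, 113)
[[408.  112.   81.   54.3]
 [409.  113.   80.5  55. ]
 [409.  115.   79.3  55.1]
 [405.  159.   53.2  55.1]
 [399.  224.    9.8  55.1]
 [235.  224.   10.  -53.6]
 [234.  215.   16.3 -53.7]
 [224.  114.   79.9 -54.2]
 [225.  112.   81.  -53.5]]
(array([539.1, -22.6,  16. ]), array([ 0.03, -0.  ,  0.49]))
```

View pics/w7.png

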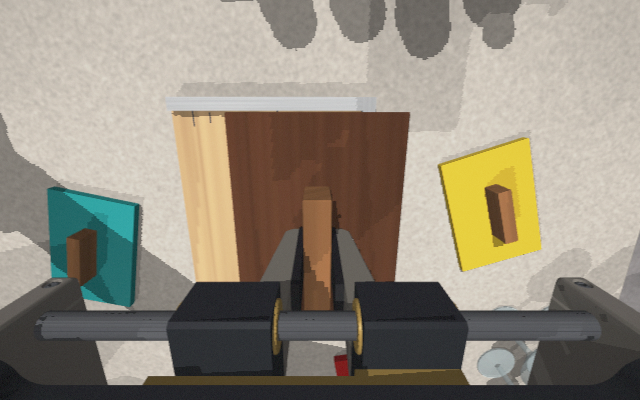

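The lid is held level and centred on the TCP to within 1 mm (edges at +80.5 and ±55 mm in tool axes). Its underside is about 177 mm up, well above the glassware.

Run:
```python
from h import *
split([.5042,.2855,.218],-5.7,16)
```

```text
[33.6, -1.4, -0.1] [0.0, -0.0, 0.03]
[33.6, -1.5, -0.1] [0.0, -0.0, 0.03]
[33.6, -1.7, -0.1] [0.0, -0.0, 0.03]
[33.6, -1.8, -0.1] [0.0, -0.0, 0.03]
[33.6, -1.9, -0.1] [0.0, -0.0, 0.03]
[33.6, -2.0, -0.1] [0.0, -0.0, 0.03]
[33.6, -2.1, -0.1] [0.0, -0.0, 0.03]
[33.6, -2.2, -0.1] [0.0, -0.0, 0.03]
[33.6, -2.3, -0.1] [0.0, -0.0, 0.03]
[33.6, -2.4, -0.1] [0.0, -0.0, 0.03]
[33.6, -2.5, -0.1] [0.0, -0.0, 0.03]
[33.6, -2.6, -0.1] [0.0, -0.0, 0.03]
[33.6, -2.7, -0.1] [0.0, -0.0, 0.03]
[33.6, -2.8, -0.1] [0.0, -0.0, 0.03]
[33.5, -2.9, -0.1] [0.0, -0.0, 0.03]
[33.5, -3.1, -0.1] [0.0, -0.0, 0.03]
```

>>> drive_tool(steps=[[255,15,0,0,0,0,0.03],[255,30,-1,0,0,0,0.03],[255,35,-2,0,0,0,0.03],[255,40,-2,0,0,0,0.03],[255,40,-2,0,0,0,0.03],[255,40,-2,0,0,0,0.03],[255,40,-2,0,0,0,0.03],[255,40,-3,0,0,0,0.03]])

```text
clock: 12.75
tcp_pos: [0.5025, 0.0293, 0.2131]
eef_rot: [-0.001, 0.732, 0.681, -0.001]
contact_force: [1.0, -0.4, -2.5]
width: 0.173
grasp_force: 35.0
```

>>> drive_tool(steps=[[255,40,-3,0,0,0,0.03],[255,40,-3,0,0,0,0.03],[255,40,-3,0,0,0,0.03],[255,40,-3,0,0,0,0.03],[255,40,-3,0,0,0,0.03],[255,30,-3,0,0,0,0.03],[255,15,-2,0,0,0,0.03],[255,0,0,0,0,0,0]])

```text
clock: 13.75
tcp_pos: [0.5029, 0.2733, 0.2135]
eef_rot: [-0.0, 0.739, 0.673, -0.001]
contact_force: [-0.1, 0.1, -1.8]
width: 0.17
grasp_force: 35.0
```

>>> drive_tool(steps=[[255,0,0,0,0,0,0],[255,0,0,0,0,0,0]])

```text
clock: 14.0
tcp_pos: [0.5042, 0.2713, 0.2147]
eef_rot: [0.0, 0.741, 0.672, -0.0]
contact_force: [-0.4, 0.4, -2.3]
width: 0.17
grasp_force: 35.0
```

Run:
```python
from h import *
s=env.state();print(s['width'],s['contact_force'],s['torque'],s['tcp_pos'],s['joint_pos'].round(2))
im,K,C=look("wrist","w8");T=pose()
hsv=cv2.cvtColor(im,cv2.COLOR_BGR2HSV)
br=(hsv[:,:,0]<15)&(hsv[:,:,1]>70)&(im[:,:,2]<125); br[:80]=0; br[225:]=0; br[:,:215]=0; br[:,440:]=0
c=max(cv2.findContours(br.astype(np.uint8),0,2)[0],key=cv2.contourArea)
up=s['tcp_pos'][2]-.0406+.012
q=cv2.convexHull(c)[:,0]; P=onplane(q,up,K,C); L=(np.linalg.inv(T)@np.c_[P,np.ones(len(P))].T).T*1000
print(np.c_[q,L.round(1)[:,:2]])
print(goal([.5047,.2863,.1306],-5.7))
for n in("top","side"):
    im,_,_=look(n,n+"1")
    t=im[100:250,180:430] if n=="top" else im[100:260,240:490]
    cv2.imwrite(f"pics/{n}1c.png",t)
a,b=cv2.imread("pics/top1c.png"),cv2.imread("pics/side1c.png")
cv2.imwrite("pics/both.png",cv2.resize(cv2.vconcat([a,b]),None,fx=1.9,fy=1.9,interpolation=cv2.INTER_CUBIC))
```

```text
0.17042627726923887 [-0.40125404  0.40437759 -2.28181111] [ 0.01368349  0.1343804  -0.0225757 ] [0.50422089 0.27131166 0.21468967] [-1.    0.4   0.58  1.85 -0.26  0.97 -0.41]
[[375.   98.   89.4  33.1]
 [408.  112.   81.6  53. ]
 [409.  114.   80.5  53.7]
 [405.  159.   53.8  53.8]
 [399.  224.   10.5  53.7]
 [235.  224.   10.4 -55. ]
 [234.  219.   14.  -55.3]
 [226.  132.   70.1 -55.4]
 [225.  121.   76.5 -55.4]
 [225.  112.   81.6 -54.9]
 [260.   98.   89.4 -33.8]]
(array([14.7, -1. , 84.1]), array([ 0.  , -0.  ,  0.02]))
```

View pics/both.png

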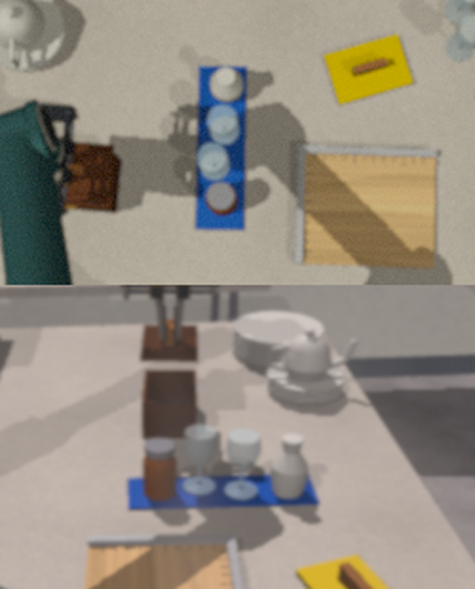

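The glassware all stands undisturbed on the tray. The lid is held above the box, still level in the side view, and about 14 mm short in y. Correcting, then lowering part-way.

>>> drive_tool(steps=[[255,7,-0.5,5,0,0,0.02],[255,7,-0.5,15,0,0,0],[255,0,0,15,0,0,0],[255,0,0,15,0,0,0],[255,0,0,10,0,0,0],[255,0,0,5,0,0,0],[255,0,0,0,0,0,0],[255,0,0,0,0,0,0]])

```text
clock: 15.15
tcp_pos: [0.5047, 0.2869, 0.1501]
eef_rot: [0.0, 0.741, 0.672, 0.0]
contact_force: [-0.5, 0.6, -2.4]
width: 0.178
grasp_force: 35.0
```

>>> drive_tool(steps=[[255,0,0,0,0,0,0],[255,0,0,0,0,0,0]])

```text
clock: 15.4
tcp_pos: [0.5044, 0.2869, 0.1499]
eef_rot: [-0.0, 0.741, 0.672, 0.0]
contact_force: [0.7, 0.2, -3.2]
width: 0.171
grasp_force: 35.0
```

Run:
```python
from h import *
s=env.state();print(s['width'],s['contact_force'],s['torque'],s['tcp_pos'])
print(goal([.5047,.2858,.1306],-5.7))
im,K,C=look("side","side2")
# per-row dark-brown extents of lid / box in the side view
hsv=cv2.cvtColor(im,cv2.COLOR_BGR2HSV)
g=im[:,:,2].astype(int)
for r in range(130,182,3):
    row=g[r,300:370]; d=np.diff(row); print(r,"min",row.min(),"L",300+int(d[:35].argmin()),d[:35].min(),"R",300+35+int(d[35:].argmax()),d[35:].max())
# predicted -y face corners of box rim/bottom and lid
Rz=R.from_euler('z',-5.7,degrees=True).as_matrix(); T=pose()
B=lambda c,z:[Rz@[sx*.055,-.08,0]+np.array([c[0],c[1],z]) for sx in(-1,1)]
print(proj(B((.5047,.2863),.08),K,C).round(1),proj(B((.5047,.2863),0.03),K,C).round(1),proj(B(T[:2,3],T[2,3]-.0406),K,C).round(1))
cv2.imwrite("pics/s2c.png",cv2.resize(im[120:210,290:380],(720,600)[::-1] if 0 else (600,600),interpolation=cv2.INTER_NEAREST))
```

```text
0.17147470330399295 [ 0.65053887  0.24403295 -3.19341294] [-0.04975866  0.05844654  0.01423801] [0.50443052 0.28693316 0.1499109 ]
(array([-1.1,  0.4, 19.3]), array([ 0.  , -0.  ,  0.02]))
130 min 87 L 330 -33 R 335 23
133 min 83 L 322 -30 R 335 21
136 min 80 L 315 -31 R 342 25
139 min 80 L 315 -33 R 342 28
142 min 75 L 314 -30 R 342 30
145 min 70 L 314 -26 R 342 33
148 min 68 L 314 -32 R 342 36
151 min 65 L 313 -31 R 342 35
154 min 67 L 313 -23 R 342 36
157 min 62 L 315 -30 R 342 33
160 min 63 L 314 -34 R 342 31
163 min 70 L 314 -39 R 343 29
166 min 71 L 314 -39 R 345 19
169 min 70 L 314 -38 R 347 18
172 min 70 L 314 -37 R 350 23
175 min 69 L 314 -38 R 337 18
178 min 69 L 314 -37 R 336 19
181 min 102 L 315 -23 R 353 21
[[313.4 161.4]
 [342.5 161.6]] [[313.6 173.1]
 [342.2 173.4]] [[313.2 154.3]
 [342.6 154.5]]
```

View pics/s2c.png

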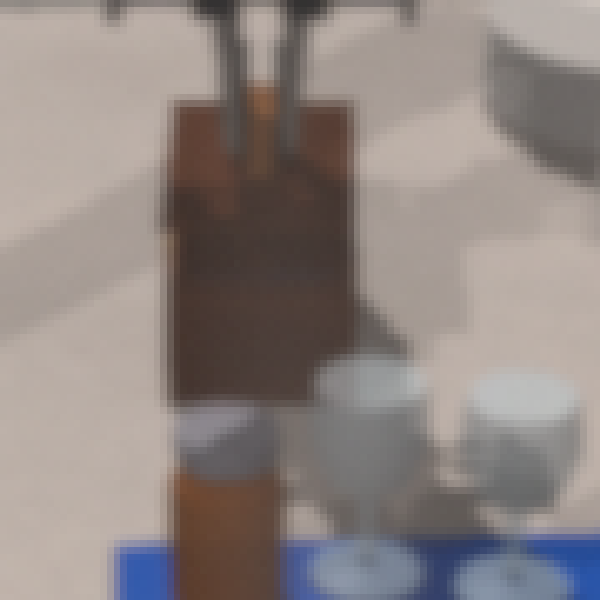

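In the side view the lid and box edges line up (columns 313–314 and 342 for both). A final 1 mm correction and 19 mm descent.

>>> drive_tool(steps=[[255,-0.5,0,5,0,0,0],[255,-0.5,0,5,0,0,0],[255,0,0,5,0,0,0],[255,0,0,3,0,0,0],[255,0,0,1,0,0,0],[255,0,0,0,0,0,0],[255,0,0,0,0,0,0],[255,0,0,0,0,0,0]])

```text
clock: 16.45
tcp_pos: [0.5043, 0.2859, 0.1308]
eef_rot: [-0.0, 0.741, 0.672, 0.0]
contact_force: [-0.1, -0.2, -2.7]
width: 0.173
grasp_force: 35.0
```

>>> drive_tool(steps=[[255,0,0,0,0,0,0],[255,0,0,0,0,0,0],[255,0,0,0,0,0,0]])

```text
clock: 16.82
tcp_pos: [0.5042, 0.2858, 0.1306]
eef_rot: [0.0, 0.741, 0.672, 0.0]
contact_force: [-0.0, 0.3, -2.6]
width: 0.17
grasp_force: 35.0
```

Run:
```python
from h import *
s=env.state();print(s['width'],s['contact_force'],s['torque'],s['tcp_pos'],abs(s['qvel']).max())
print(goal([.5047,.2858,.1306],-5.7))
im,K,C=look("wrist","w9");T=pose();hsv=cv2.cvtColor(im,cv2.COLOR_BGR2HSV)
br=(hsv[:,:,0]<15)&(hsv[:,:,1]>70)&(im[:,:,2]<125)
print([(c,np.flatnonzero(br[60:200,c])[0]+60) for c in range(240,400,30)],[(r,np.flatnonzero(br[r,200:450])[[0,-1]]+200) for r in(130,170,210)])
```

```text
0.17006642569409328 [-0.03827814  0.30077677 -2.5968412 ] [-0.04207632  0.06475674 -0.01170287] [0.50422562 0.28578714 0.1306006 ] 0.001976870575594438
(array([0.1, 0.5, 0. ]), array([ 0.  , -0.  ,  0.02]))
[(240, np.int64(112)), (270, np.int64(112)), (300, np.int64(112)), (330, np.int64(112)), (360, np.int64(112)), (390, np.int64(112))] [(130, array([227, 407])), (170, array([230, 403])), (210, array([234, 400]))]
```

```bash
python3 -c "
from bench import env
print(env.sign_off())"
```

```text
the job is handed in; nothing more can be done
None
```

The job is handed in: the lid was pushed snug into the board's corner, carried over the tray without touching the glassware, and is held level and still about 10 mm above the box rim, centred and squared to within about 1 mm by my camera measurements, which match the lid's outline to the box's.

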